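# Find the lid that rocks on the surface plate

## Task

Three box lids lie on the iron surface plate; one of them is bowed underneath, which you cannot see but can feel: it rocks when an end is pressed lightly, while the other two sit firm. Press slowly and lightly near the ends of the lids, never hard, to find the one that rocks, then lift that one by its grip and lay it down gently, grip up and flat, inside the empty plywood tray. Leave the two sound lids where they lie and do not disturb the jar, the screwdriver or the turned wooden knob.

Things in the scene. Friction and masses are not known exactly. Their poses are not given: they have to be found in the camera images.
- stand: the four fixed rubber feet under the dark grey cast-iron surface plate, 200 (x) x 300 (y) mm, its top 40 mm above the work surface; origin on the work surface below the plate's middle, axes those of the plate
- plate (a joint): how far (m) the plate is pressed down on its rubber feet: about 0 with the lids on it, straight down (it does not tilt), 1 mm for every 12 N pressed on it; more than 1.7 mm (20 N) is too hard
- berth_1 (a point): point on the plate's top, at y = +90 mm in the plate's frame, its axes those of the plate. Three lids start on the plate, one at each berth: middle within 7 mm of the point in x and in y, long side within 0.1 rad of the plate's x. Which is bowed changes. A lid weighs 0.1 to 0.17 kg
- berth_2 (a point): the same at y = 0. A lid: light wooden panel 140 (x) x 60 (y) mm, underside stepped in 4 to 5 mm all round; not all are equally thick: the top lies 14 to 20 mm above the plate, the same at both ends. In the middle of the top a dark grip bar (the grip), 44 (x) x 14 (y) mm, its top 20 mm above the lid's. A sound lid bears out to 66 mm from the middle, does not give
- berth_3 (a point): the same at y = -90 mm. The bowed lid looks like the others and rests as level, on the middle 30 mm of its underside. Pressed on its top 55 mm from the middle (in x) it tips at about 0.5 N, and that spot sinks about 4 mm, then stops hard (lid tilted 0.1 rad) while the other end rises; let go, it falls back level. A press on the grip bar does not tip it
- tray: fixed empty plywood tray, 196 (x) x 112 (y) x 28 (z) mm outside, walls and floor 6 mm thick; origin at the centre of its underside, the inner floor 6 mm above; a lid lies in it lengthwise along the tray's x; a lid that comes down in it faster than 0.5 m/s (let go over 10 mm up) was dropped
- jar: bystander: closed jar, 56 mm across, 75 mm high; origin at the centre of its underside
- driver: bystander: screwdriver with wooden handle lying on the bench; origin at its underside
- ferrule_block: bystander: dark turned wooden knob, 52 mm across, 60 mm high; origin at the centre of its underside
Mind the look-alikes: they are no part of the job. What is meant by the tray is not blue or turquoise, and is the larger of those in its own colour.

How it is judged:
On the way, in this order (a step that is already met when the one before it is completed fails the run):
1. the bowed lid is made to rock on the plate: pressed by the fingers it tilts by more than 0.07 rad while still bearing on the plate (angle between lid_bowed's own z axis and vertical between 0.07 and 0.15 rad and contact force between the fingers and lid_bowed above 0.3 N and contact force between lid_bowed and plate above 0.3 N and height (world z) of lid_bowed below 0.046 m), for 0.1 s.
2. the bowed lid is lifted clear of the plate by the fingers (height (world z) of lid_bowed above 0.06 m and contact force between the fingers and lid_bowed above 1 N and contact force between lid_bowed and plate below 0.05 N), for 0.1 s.
3. the bowed lid lies flat, grip up, on the tray's floor, let go (x of lid_bowed in the frame of tray between -0.045 and 0.045 m and y of lid_bowed in the frame of tray between -0.03 and 0.03 m and z of lid_bowed in the frame of tray between 0.002 and 0.0115 m and angle between lid_bowed's own z axis and vertical below 0.15 rad and contact force between the fingers and lid_bowed below 0.05 N and linear speed of lid_bowed below 0.02 m/s), for 0.2 s.
At the end, for the whole second after the job is handed in: the lid that rocks lies in the tray, flat on its floor (within 0.15 rad of level, grip up, wholly inside the walls), let go and at rest; the two sound lids lie level on the plate within 20 mm of where they were, and the jar, screwdriver and turned knob are within 30 mm of theirs (all of step 3 and angular speed of lid_bowed below 0.2 rad/s and contact force between the arm and lid_bowed below 0.05 N and distance of each of lid_true1, lid_true2 from where it was at the start of the episode below 0.02 m and angle between each of lid_true1, lid_true2's own z axis and vertical below 0.03 rad and linear speed of each of lid_true1, lid_true2 below 0.02 m/s and distance of each of jar, driver, ferrule_block from where it was at the start of the episode below 0.03 m); the robot touches nothing.
It fails at once if the plate is pressed down more than 1.7 mm on its rubber feet (20 N): a lid was pressed too hard (value of joint plate above 0.0017 m).
It fails at once if the lid is dropped or thrown into the tray: it moves faster than 0.5 m/s inside it (horizontal distance between lid_bowed and tray below 0.06 m and z of lid_bowed in the frame of tray below 0.03 m and linear speed of lid_bowed above 0.5 m/s).
It fails at once if a sound lid is lifted off the plate (height (world z) of any of lid_true1, lid_true2 above 0.055 m).
It fails at once if the jar, screwdriver or turned knob is pushed more than 30 mm (distance of any of jar, driver, ferrule_block from where it was at the start of the episode above 0.03 m).
It also fails if it takes over 64 s, if anything falls off the work surface, if the arm or the gripper's body presses on something with over 40 N, if the wrist force passes 120 N, or if a joint passes its speed limit or range.

## Robot

A 6-joint arm with a two-finger parallel gripper is mounted at the origin on the work surface. World frame = base frame: x ahead of the robot, y to its left, z up, the work surface at z = 0. Lengths are in m, angles in rad, forces in N, time in s.
With the tool pointing down it reaches from about 0.3 to 0.775 m from the base axis. Payload 14.6 kg.
Tool frame: the origin (TCP) lies midway between the tips of the shut fingers; the grasp point (between the pads) lies 19 mm behind it; z points along the fingers, y is the direction in which the jaws open and shut (so a half turn about z gives the same grasp; the last joint's range is limited). The gripper opens to 94 mm and grips with 3 to 60 N. Pads are 16 mm wide; open, the fingers measure 119 mm over their backs; the gripper's body (75 mm by 177 mm) begins 78 mm behind the grasp point.
Start: joints at [-1.266, 0.3, 1.521, -0, 1.321, -0.067], TCP at [0.2, -0.512, 0.205] pointing down, gripper open.
Joint ranges: [-3.03, 3.03], [-0.79, 2.21], [0.23, 2.52], [-1.04, 4.18], [0, 3.07], [-2.55, 2.55]. Speed limits (rad/s): [2.22, 2.22, 2.57, 3.14, 3.14, 3.14].

## Interface

Orientations are given as [roll, pitch, yaw] about the fixed x, y, z axes, in that order (R = Rz(yaw) Ry(pitch) Rx(roll)).
In Python, from station import readout, imaging, job gives the robot as it stands.
- The arm moves only by the tool arm_command, never from a script. Its argument "increments" is a list of rows, each an object with "gripper": the opening, from 0 (shut) to 1 (fully open); "slide": the shift along the world's x, y, z in m, a list of three; "yaw": the turn about the world's z in rad. A call has 1 to 8 rows; each row is the pose to reach, as a shift and turn from the pose commanded when the call began; what a row does not reach only later rows make up. A row lasts 1/8 s, in which the tool goes at most 62.5 mm and 10.7 degrees, less where a joint would pass 70% of its speed; a pose out of reach is approached as far as the arm can. A call with a gripper value outside its range is refused whole. The fingers move at their own pace and stop on an object; "grip_force" is the grip in N (left out, the last holds). Time passes only in rows, so rows that repeat a pose let the fingers close. It gives the time, the measured TCP pose, the force and the opening at its end, in the units of the state.
- readout.get_obs(): the state, without advancing time (a new reading comes with each control period).
- imaging.camera(name): name is "side" or "top"; returns a dict with "color" (420x560x3 uint8, red, green, blue), "mtx" (3x3 intrinsics, pixels), "rvec" (rotation vector, rad) and "tvec" (3), from world to camera coordinates, as OpenCV has them. Camera axes: x right, y down, z forward; pixel columns grow to the right and rows downward; lengths in m; the calibration is good to about 2 mm. A picture is of the moment at which its call begins. There is no depth.
- job.hand_in(): hands the job in, once; it reports no verdict.
The state is a dict: "time_s": time; "qpos": joint angles; "joint_vel": joint speeds; "tau": joint torques, N m; "ee_pos": TCP position; "eef_rot": TCP orientation; "force": force on the tool from outside, world axes, zero at the start; "moment": the same for the moment, N m; "grip_width": finger opening in m.
Only numpy, scipy, OpenCV 4.12 (cv2) and the standard library are available. Lean on these libraries where they do the work, as an engineer would, in place of code of your own. Each camera call takes 0.05 s, during which the arm holds its last target. There are 200 camera calls.

## Working session

There is one attempt and no reset: what is moved stays moved. The work goes in short steps, Python scripts to look and compute and a tool call to move; the robot and the scene stay as the last step left them, time stands still between calls to the robot, and variables do not carry over. Pictures are saved under pics/ and viewed, about 8 in all and at most 12, crops included, and the job is handed in when it is done.

Besides the shell and the picture viewer there is one more tool, called after "Request:" as name(argument=value, ...) on one line, values as JSON. arm_command: Moves the arm, as the interface text tells. Its arguments: {"type":"object","properties":{"increments":{"type":"array","items":{"type":"object","properties":{"gripper":{"type":"number"},"slide":{"type":"array","items":{"type":"number"}},"yaw":{"type":"number"}}}},"grip_force":{"type":"number"}},"required":["increments"]}

```bash
mkdir -p pics; python3 - <<'E'
from station import readout, imaging
import cv2, pickle
o=readout.get_obs(); print({k:o[k] for k in('time_s','ee_pos','eef_rot','force','grip_width')})
for n in('top','side'):
    c=imaging.camera(n); pickle.dump(c,open(f'{n}0.pkl','wb')); cv2.imwrite(f'pics/{n}0.png',cv2.resize(c['color'][:,:,::-1],(800,600),interpolation=cv2.INTER_CUBIC)); print(c['mtx'],c['rvec'],c['tvec'])
E
```

```text
{'time_s': 0.0, 'ee_pos': array([ 0.19973781, -0.51213894,  0.20486   ]), 'eef_rot': array([-3.14033527e+00, -8.32942913e-05,  3.71820150e-01]), 'force': array([-0.18567947,  0.91573317, -0.17095185]), 'grip_width': 0.09397222404967535}
[[487.19452457   0.         277.45488739]
 [  0.         487.19452457 207.97285938]
 [  0.           0.           1.        ]] [ 2.17344012 -2.18706692  0.10475573] [-9.06660809e-04  5.85406935e-01  1.25182796e+00]
[[446.52559707   0.         280.06890514]
 [  0.         446.52559707 210.4386446 ]
 [  0.           0.           1.        ]] [ 0.09760621 -2.9040204   1.09723608] [0.56231236 0.07909975 1.28255776]
```

View pics/top0.png

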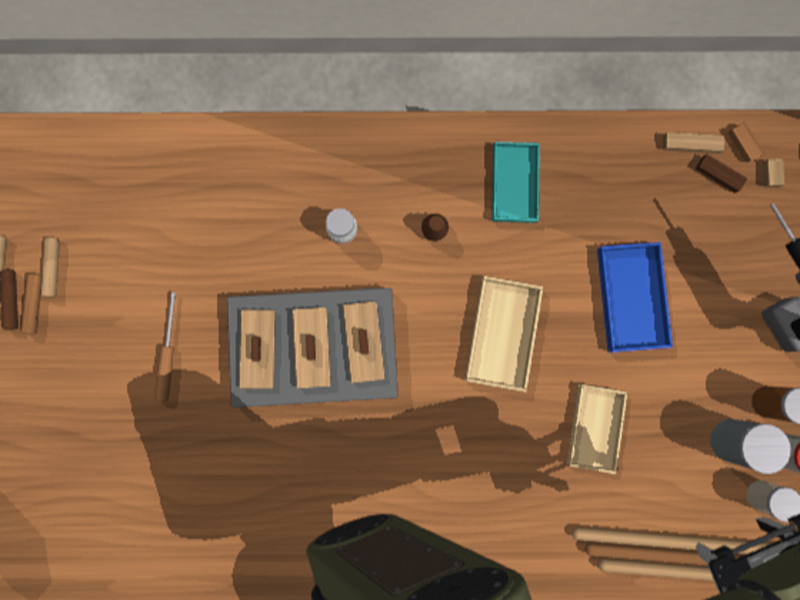

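View pics/side0.png

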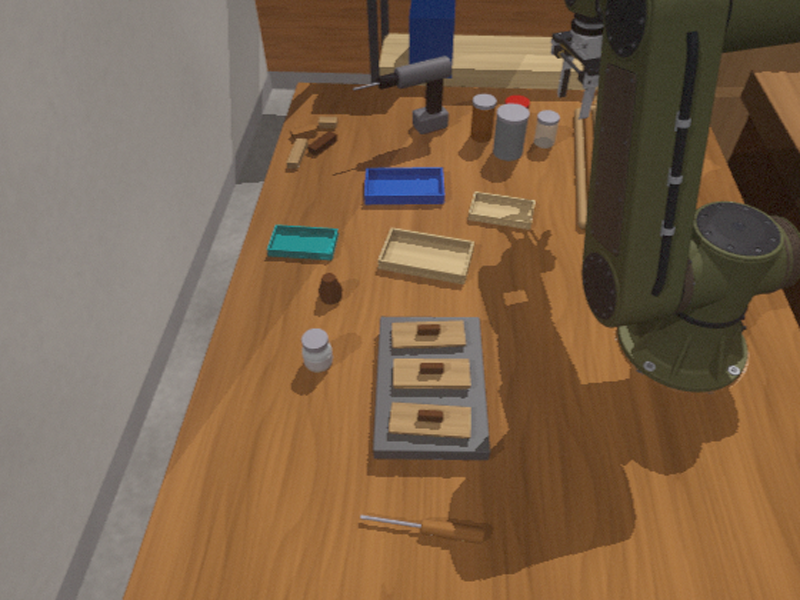

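The top view shows three lids on the plate, at (257,348), (311,347) and (363,341). The tray candidates are the large plywood one at (505,334), the small plywood one at (598,428), the turquoise one at (516,182) and the blue one at (635,297). By the description I choose the large plywood tray. The jar is at (341,226), the knob at (435,227) and the driver at (168,350). Next is one close crop.

```bash
cat > h.py <<'E'
import numpy as np, cv2, pickle
def ray(c,u,v,z):
    R=cv2.Rodrigues(c['rvec'])[0]; C=-R.T@np.ravel(c['tvec'])
    p=cv2.undistortPoints(np.array([[[u,v]]],float),c['mtx'],None)[0,0]
    d=R.T@np.r_[p,1]; return C+d*(z-C[2])/d[2]
def load(n): return pickle.load(open(n,'rb'))
E
python3 - <<'E'
from h import *
c=load('top0.pkl'); cv2.imwrite('pics/crop.png',cv2.resize(c['color'][190:290,150:390,::-1],(800,333),interpolation=cv2.INTER_CUBIC))
E
```

```text
(no output)
```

View pics/crop.png

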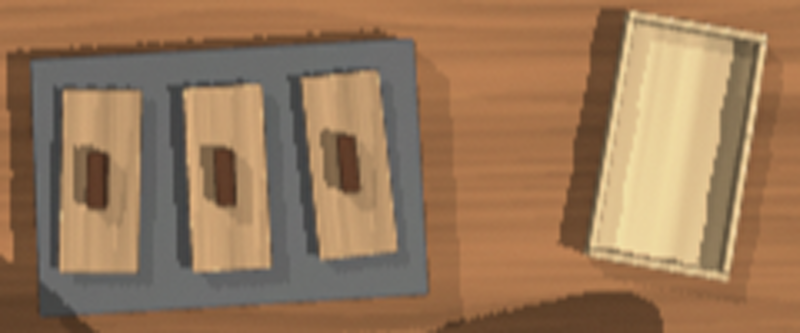

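The crop confirms the tray: its rim corners are at (629,11), (767,35), (728,278) and (590,254), it is empty, and it is the larger of the two plywood ones. Now I work out positions.

```bash
cat >> h.py <<'E'
C0=load('top0.pkl')
def crop(pts,z): return np.array([ray(C0,150+(u+.5)/3.3333-.5,190+(v+.5)/3.33-.5,z)[:2] for u,v in pts])
E
python3 - <<'E'
from h import *
def rep(n,pts,z):
    P=crop(pts,z); m=P.mean(0); r=cv2.minAreaRect(P.astype('f4'))
    a=P[0]+P[1]-P[2]-P[3]; print(n,m.round(4),'long axis',np.arctan2(a[1],a[0]).round(3),'size',(np.linalg.norm(a)/2).round(4),(np.linalg.norm(P[0]+P[3]-P[1]-P[2])/2).round(4))
rep('L1',[(63,90),(141,90),(137,272),(59,271)],.057)
rep('L2',[(184,86),(261,84),(271,269),(194,272)],.057)
rep('L3',[(301,74),(378,70),(398,250),(321,259)],.057)
rep('tray',[(629,11),(767,35),(728,278),(590,254)],.028)
rep('plate',[(31,60),(414,40),(428,292),(42,317)],.04)
print('grips',crop([(98,180),(225,177),(348,163)],.077).round(4))
for n,(u,v),z in(('jar',(341,226),.075),('knob',(435,227),.05),('drv',(168,350),.02),('drvtop',(173,292),.02)): print(n,ray(C0,u*.7,v*.7,z).round(3))
E
```

```text
L1 [0.4928 0.2445] long axis -0.011 size 0.1379 0.0593
L2 [0.4945 0.1475] long axis 0.058 size 0.1414 0.0586
L3 [0.5049 0.0546] long axis 0.107 size 0.14 0.0589
tray [ 0.519  -0.2018] long axis -0.179 size 0.1932 0.1095
plate [0.4955 0.1483] long axis 0.053 size 0.1966 0.297
grips [[0.4928 0.2421]
 [0.4944 0.1471]
 [0.5043 0.0549]]
jar [0.709 0.094 0.075]
knob [ 0.711 -0.075  0.05 ]
drv [0.491 0.413 0.02 ]
drvtop [0.598 0.406 0.02 ]
```

Request:
arm_command(increments=[{"slide":[0.03,0.06,0],"yaw":-0.03,"gripper":0},{"slide":[0.06,0.12,-0.01],"yaw":-0.06,"gripper":0},{"slide":[0.085,0.18,-0.02],"yaw":-0.1,"gripper":0},{"slide":[0.11,0.235,-0.03],"yaw":-0.13,"gripper":0},{"slide":[0.135,0.29,-0.04],"yaw":-0.16,"gripper":0},{"slide":[0.16,0.345,-0.05],"yaw":-0.2,"gripper":0},{"slide":[0.185,0.4,-0.06],"yaw":-0.23,"gripper":0},{"slide":[0.21,0.455,-0.07],"yaw":-0.265,"gripper":0}])

```text
time_s: 1.1
ee_pos: [0.4075, -0.0615, 0.1363]
eef_rot: [3.141, -0.0, 0.106]
force: [1.6, -1.0, 0.4]
grip_width: 0.018
```

Request:
arm_command(increments=[{"slide":[0.02,0.05,0]},{"slide":[0.04,0.106,-0.02]},{"slide":[0.04,0.106,-0.045]},{"slide":[0.04,0.106,-0.06]},{"slide":[0.04,0.106,-0.068]},{"slide":[0.04,0.106,-0.068]},{"slide":[0.04,0.106,-0.068]}])

```text
invalid input
```

```bash
python3 - <<'E'
from station import readout
for i in range(3):
    o=readout.get_obs(); print(o['time_s'],o['ee_pos'],o['eef_rot'],o['force'])
E
```

```text
1.1 [ 0.40747285 -0.06153533  0.13634995] [ 3.14142524e+00 -4.09020323e-04  1.05606259e-01] [ 1.61122114 -1.02228308  0.3524963 ]
1.1 [ 0.40747285 -0.06153533  0.13634995] [ 3.14142524e+00 -4.09020323e-04  1.05606259e-01] [ 1.61122114 -1.02228308  0.3524963 ]
1.1 [ 0.40747285 -0.06153533  0.13634995] [ 3.14142524e+00 -4.09020323e-04  1.05606259e-01] [ 1.61122114 -1.02228308  0.3524963 ]
```

Request:
arm_command(increments=[{"slide":[0.02,0.05,0],"yaw":0,"gripper":0},{"slide":[0.04,0.106,-0.02],"yaw":0,"gripper":0},{"slide":[0.04,0.106,-0.045],"yaw":0,"gripper":0},{"slide":[0.04,0.106,-0.06],"yaw":0,"gripper":0},{"slide":[0.04,0.106,-0.068],"yaw":0,"gripper":0},{"slide":[0.04,0.106,-0.07],"yaw":0,"gripper":0},{"slide":[0.04,0.106,-0.07],"yaw":0,"gripper":0},{"slide":[0.04,0.106,-0.07],"yaw":0,"gripper":0}])

```text
time_s: 2.1
ee_pos: [0.4473, 0.0423, 0.0671]
eef_rot: [3.142, -0.001, 0.106]
force: [0.5, 0.2, 0.2]
grip_width: 0.0002
```

```bash
python3 - <<'E'
from station import readout, imaging
import cv2,pickle
f=[]
for n in('top','side'):
    c=imaging.camera(n); pickle.dump(c,open(f'{n}1.pkl','wb'))
    o=readout.get_obs(); print(o['time_s'],o['ee_pos'],o['force'])
cv2.imwrite('pics/side1.png',cv2.resize(c['color'][200:340,220:380,::-1],(686,600),interpolation=cv2.INTER_CUBIC))
E
```

```text
2.15 [0.44729497 0.04237095 0.06702932] [-0.02545636  0.60287896 -0.00210278]
2.2 [0.44721192 0.04240913 0.0669288 ] [ 0.06582935  0.68754322 -0.65065365]
```

View pics/side1.png

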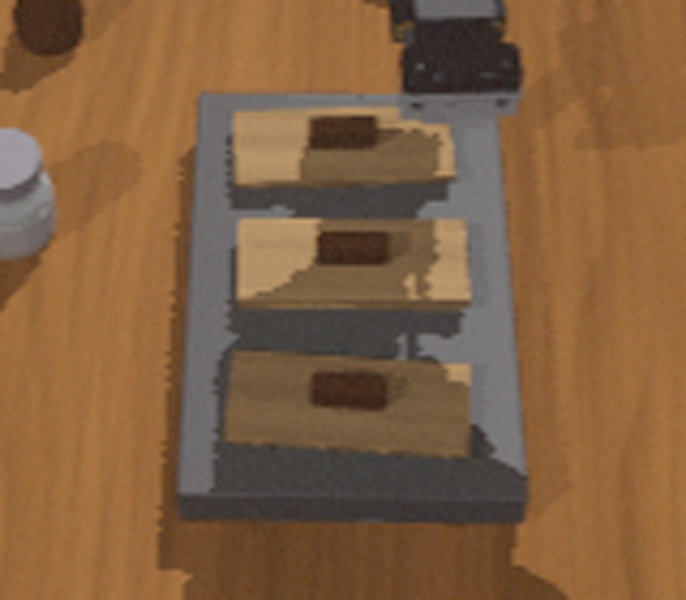

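```bash
python3 - <<'E'
from h import *
c=load('side1.pkl')
P=np.array([[.4473,.0424,.067],[.4928,.2421,.08],[.4944,.1471,.08],[.5043,.0549,.08],[.4473,.0424,.04],[.45,.049,.058]])
q=cv2.projectPoints(P,c['rvec'],c['tvec'],c['mtx'],None)[0][:,0]
print(((q-[220,200])*4.286).round(0))
E
```

```text
[[432. 116.]
 [350. 369.]
 [353. 233.]
 [343. 114.]
 [430. 142.]
 [427. 133.]]
```

The projected tip (432,116) is hidden behind the gripper's body at (460,75), so the calibration is consistent. Lid 3 is at (340,145). I now feel downward at its near end.

Request:
arm_command(increments=[{"slide":[0.003,0.008,0],"yaw":0,"gripper":0},{"slide":[0.003,0.008,-0.003],"yaw":0,"gripper":0},{"slide":[0.003,0.008,-0.006],"yaw":0,"gripper":0},{"slide":[0.003,0.008,-0.006],"yaw":0,"gripper":0}])

```text
time_s: 2.7
ee_pos: [0.4498, 0.0505, 0.0602]
eef_rot: [-3.142, 0.001, 0.107]
force: [0.1, 0.5, 0.1]
grip_width: 0.0003
```

Request:
arm_command(increments=[{"slide":[0,0,-0.0006],"yaw":0,"gripper":0},{"slide":[0,0,-0.0012],"yaw":0,"gripper":0},{"slide":[0,0,-0.0012],"yaw":0,"gripper":0}])

```text
time_s: 3.08
ee_pos: [0.45, 0.0505, 0.0594]
eef_rot: [3.142, -0.0, 0.107]
force: [0.1, -0.6, 0.1]
grip_width: 0.0004
```

Request:
arm_command(increments=[{"slide":[0,0,-0.0006],"yaw":0,"gripper":0},{"slide":[0,0,-0.0012],"yaw":0,"gripper":0},{"slide":[0,0,-0.0012],"yaw":0,"gripper":0}])

```text
time_s: 3.45
ee_pos: [0.45, 0.0505, 0.0581]
eef_rot: [3.142, 0.0, 0.107]
force: [0.1, -0.2, -0.0]
grip_width: 0.0004
```

Request:
arm_command(increments=[{"slide":[0,0,-0.0006],"yaw":0,"gripper":0},{"slide":[0,0,-0.0012],"yaw":0,"gripper":0},{"slide":[0,0,-0.0012],"yaw":0,"gripper":0}])

```text
time_s: 3.82
ee_pos: [0.45, 0.0505, 0.0569]
eef_rot: [3.142, 0.0, 0.107]
force: [0.1, 0.8, -0.6]
grip_width: 0.0003
```

Request:
arm_command(increments=[{"slide":[0,0,-0.0006],"yaw":0,"gripper":0},{"slide":[0,0,-0.0012],"yaw":0,"gripper":0},{"slide":[0,0,-0.0012],"yaw":0,"gripper":0}])

```text
time_s: 4.2
ee_pos: [0.45, 0.0505, 0.0557]
eef_rot: [-3.142, 0.0, 0.107]
force: [-0.5, -0.2, -0.4]
grip_width: 0.0005
```

Request:
arm_command(increments=[{"slide":[0,0,-0.0006],"yaw":0,"gripper":0},{"slide":[0,0,-0.0012],"yaw":0,"gripper":0},{"slide":[0,0,-0.0012],"yaw":0,"gripper":0}])

```text
time_s: 4.58
ee_pos: [0.45, 0.0505, 0.0545]
eef_rot: [3.142, 0.0, 0.107]
force: [-0.9, 0.3, 1.4]
grip_width: 0.0006
```

Request:
arm_command(increments=[{"slide":[0,0,-0.0003],"yaw":0,"gripper":0},{"slide":[0,0,-0.0006],"yaw":0,"gripper":0},{"slide":[0,0,-0.0006],"yaw":0,"gripper":0}])

```text
time_s: 4.95
ee_pos: [0.45, 0.0505, 0.0539]
eef_rot: [-3.142, 0.0, 0.107]
force: [-0.7, -0.3, -0.1]
grip_width: 0.0005
```

Request:
arm_command(increments=[{"slide":[0,0,-0.0005],"yaw":0,"gripper":0},{"slide":[0,0,-0.001],"yaw":0,"gripper":0},{"slide":[0,0,-0.001],"yaw":0,"gripper":0}])

```text
time_s: 5.32
ee_pos: [0.45, 0.0505, 0.0529]
eef_rot: [3.142, 0.0, 0.107]
force: [0.1, -0.5, -0.1]
grip_width: 0.0005
```

Request:
arm_command(increments=[{"slide":[0,0,-0.0005],"yaw":0,"gripper":0},{"slide":[0,0,-0.001],"yaw":0,"gripper":0},{"slide":[0,0,-0.001],"yaw":0,"gripper":0}])

```text
time_s: 5.7
ee_pos: [0.45, 0.0505, 0.052]
eef_rot: [-3.142, 0.0, 0.107]
force: [-0.7, -0.5, 1.6]
grip_width: 0.0002
```

Request:
arm_command(increments=[{"slide":[0,0,-0.0003],"yaw":0,"gripper":0},{"slide":[0,0,-0.0006],"yaw":0,"gripper":0},{"slide":[0,0,-0.0006],"yaw":0,"gripper":0}])

```text
time_s: 6.08
ee_pos: [0.4501, 0.0505, 0.0515]
eef_rot: [-3.142, -0.0, 0.107]
force: [-2.8, 0.2, 5.2]
grip_width: 0.0003
```

```bash
python3 - <<'E'
from station import readout, imaging
from h import *
for n in('top','side'):
    c=imaging.camera(n); pickle.dump(c,open(f'{n}2.pkl','wb'))
    o=readout.get_obs(); print(o['time_s'],o['ee_pos'],o['force'])
a=load('side1.pkl')['color'][205:265,260:340,::-1]; b=c['color'][205:265,260:340,::-1]
cv2.imwrite('pics/cmp.png',cv2.resize(np.hstack([a,b]),(800,300),interpolation=cv2.INTER_CUBIC))
E
```

```text
6.125 [0.45001649 0.05050307 0.05145985] [-3.29004322 -0.87842053  6.15622755]
6.175 [0.45003464 0.05049158 0.05149013] [-2.47251358  0.23108868  6.07549263]
```

View pics/cmp.png

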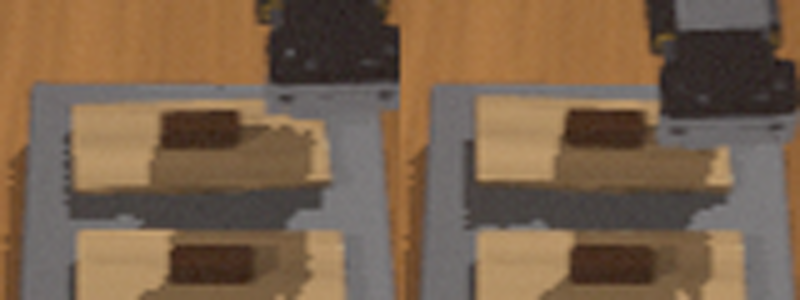

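The left (far) end of lid 3 has risen about 8 px in the enlarged view, (72,190) to (475,182), while the pressed end stays low. It sank about 4 mm and then stopped at 6 N, so lid 3 is the bowed one. I release it and move over the grip.

Request:
arm_command(increments=[{"slide":[0,0,0.001],"yaw":0,"gripper":0},{"slide":[0,0,0.003],"yaw":0,"gripper":0},{"slide":[0,0,0.006],"yaw":0,"gripper":0},{"slide":[0,0,0.025],"yaw":0,"gripper":0},{"slide":[0,0,0.06],"yaw":0,"gripper":0.4},{"slide":[0.03,0.0025,0.06],"yaw":0,"gripper":0.4},{"slide":[0.0545,0.0045,0.06],"yaw":0,"gripper":0.4},{"slide":[0.0545,0.0045,0.06],"yaw":0,"gripper":0.4}])

```text
time_s: 7.18
ee_pos: [0.5051, 0.055, 0.1112]
eef_rot: [3.142, 0.0, 0.107]
force: [-1.3, 0.5, 0.9]
grip_width: 0.0363
```

```bash
python3 - <<'E'
from station import readout, imaging
from h import *
c=imaging.camera('side'); pickle.dump(c,open('side3.pkl','wb')); d=imaging.camera('top'); pickle.dump(d,open('top3.pkl','wb'))
o=readout.get_obs(); print(o['time_s'],o['ee_pos'],o['eef_rot'],o['grip_width'],o['force'])
b=c['color'][195:275,250:350,::-1]; e=d['color'][190:270,210:310,::-1]
cv2.imwrite('pics/over.png',cv2.resize(np.hstack([b,e]),(800,320),interpolation=cv2.INTER_CUBIC))
E
```

```text
7.275 [0.50382463 0.05496806 0.11104286] [-3.14151756e+00  9.74109829e-04  1.06849277e-01] 0.03696020247116135 [0.26718254 0.07223264 0.01065989]
```

View pics/over.png

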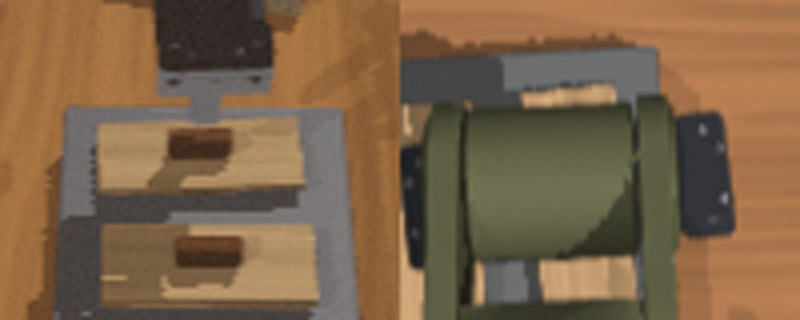

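The side view shows the lid level again, with the fingers (205,105) in line above the grip bar (200,140). I descend and grip.

Request:
arm_command(increments=[{"slide":[0,0,-0.025],"yaw":0,"gripper":0.4},{"slide":[0,0,-0.042],"yaw":0,"gripper":0.4},{"slide":[0,0,-0.0495],"yaw":0,"gripper":0.4},{"slide":[0,0,-0.0515],"yaw":0,"gripper":0.4},{"slide":[0,0,-0.0515],"yaw":0,"gripper":0.4}])

```text
time_s: 7.9
ee_pos: [0.5047, 0.055, 0.0603]
eef_rot: [3.142, -0.001, 0.107]
force: [0.4, 0.7, 0.0]
grip_width: 0.0372
```

Request:
arm_command(increments=[{"slide":[0,0,0],"yaw":0,"gripper":0},{"slide":[0,0,0],"yaw":0,"gripper":0},{"slide":[0,0,0],"yaw":0,"gripper":0},{"slide":[0,0,0],"yaw":0,"gripper":0},{"slide":[0,0,0],"yaw":0,"gripper":0}], grip_force=25)

```text
time_s: 8.52
ee_pos: [0.5046, 0.055, 0.06]
eef_rot: [-3.142, -0.0, 0.107]
force: [-0.2, 0.3, 1.9]
grip_width: 0.0136
```

Request:
arm_command(increments=[{"slide":[0,0,0.004],"yaw":0,"gripper":0},{"slide":[0,0,0.012],"yaw":0,"gripper":0},{"slide":[0,0,0.025],"yaw":0,"gripper":0},{"slide":[0,0,0.04],"yaw":0,"gripper":0},{"slide":[0,0,0.055],"yaw":0,"gripper":0},{"slide":[0,0,0.06],"yaw":0,"gripper":0},{"slide":[0,0,0.06],"yaw":0,"gripper":0}])

```text
time_s: 9.4
ee_pos: [0.5046, 0.055, 0.1201]
eef_rot: [-3.142, -0.001, 0.107]
force: [-0.5, -0.5, -0.7]
grip_width: 0.0139
```

Request:
arm_command(increments=[{"slide":[0.002,-0.02,0],"yaw":-0.03,"gripper":0},{"slide":[0.004,-0.055,0],"yaw":-0.07,"gripper":0},{"slide":[0.006,-0.1,0],"yaw":-0.12,"gripper":0},{"slide":[0.008,-0.145,0],"yaw":-0.17,"gripper":0},{"slide":[0.01,-0.19,0],"yaw":-0.22,"gripper":0},{"slide":[0.013,-0.23,0],"yaw":-0.26,"gripper":0},{"slide":[0.0145,-0.257,0],"yaw":-0.286,"gripper":0},{"slide":[0.0145,-0.257,0],"yaw":-0.286,"gripper":0}])

```text
time_s: 10.4
ee_pos: [0.5186, -0.2033, 0.119]
eef_rot: [-3.141, 0.001, -0.182]
force: [0.0, 0.6, -1.1]
grip_width: 0.014
```

```bash
python3 - <<'E'
from station import readout, imaging
from h import *
c=imaging.camera('side'); pickle.dump(c,open('side4.pkl','wb')); d=imaging.camera('top')
o=readout.get_obs(); print(o['time_s'],o['ee_pos'],o['eef_rot'],o['grip_width'],o['force'])
b=c['color'][120:220,230:370,::-1]; e=d['color'][170:290,300:420,::-1]
cv2.imwrite('pics/carry.png',np.hstack([cv2.resize(b,(490,350),interpolation=cv2.INTER_CUBIC),cv2.resize(e,(300,350))]))
P=np.array([[.519,-.2018,.028]]); print((cv2.projectPoints(P,c['rvec'],c['tvec'],c['mtx'],None)[0].ravel()-[230,120])*3.5)
E
```

```text
10.5 [ 0.5187396  -0.20148037  0.11926915] [-3.14113486e+00  1.07546548e-03 -1.79032318e-01] 0.013696657787232225 [ 0.05129457 -0.03143002 -1.38476054]
[239.74775825 190.90570614]
```

View pics/carry.png

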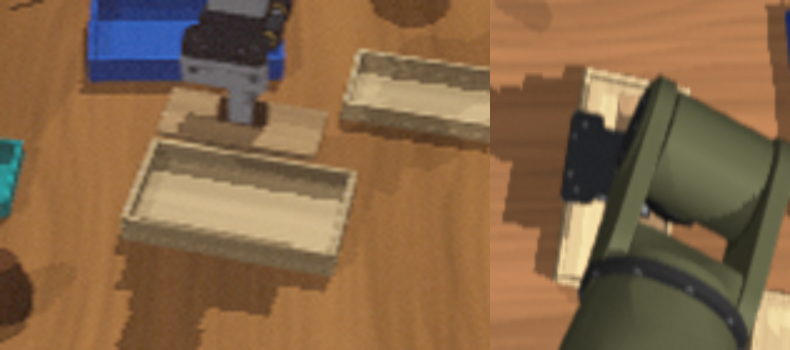

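The lid hangs level at (245,120), parallel to the large tray at (240,200) and above it once height is allowed for. I lower it slowly.

Request:
arm_command(increments=[{"slide":[0,0,-0.015],"yaw":0,"gripper":0},{"slide":[0,0,-0.035],"yaw":0,"gripper":0},{"slide":[0,0,-0.055],"yaw":0,"gripper":0},{"slide":[0,0,-0.07],"yaw":0,"gripper":0},{"slide":[0,0,-0.081],"yaw":0,"gripper":0},{"slide":[0,0,-0.087],"yaw":0,"gripper":0},{"slide":[0,0,-0.09],"yaw":0,"gripper":0},{"slide":[0,0,-0.0915],"yaw":0,"gripper":0}])

```text
time_s: 11.5
ee_pos: [0.5192, -0.2021, 0.0286]
eef_rot: [3.141, -0.001, -0.179]
force: [0.3, -0.7, -0.8]
grip_width: 0.014
```

Request:
arm_command(increments=[{"slide":[0,0,-0.0005],"yaw":0,"gripper":0},{"slide":[0,0,-0.001],"yaw":0,"gripper":0},{"slide":[0,0,-0.001],"yaw":0,"gripper":0}])

```text
time_s: 11.88
ee_pos: [0.5191, -0.202, 0.0275]
eef_rot: [3.142, -0.0, -0.179]
force: [-0.0, -0.3, -1.1]
grip_width: 0.0139
```

Request:
arm_command(increments=[{"slide":[0,0,-0.0005],"yaw":0,"gripper":0},{"slide":[0,0,-0.001],"yaw":0,"gripper":0},{"slide":[0,0,-0.0013],"yaw":0,"gripper":0},{"slide":[0,0,-0.0013],"yaw":0,"gripper":0}])

```text
time_s: 12.38
ee_pos: [0.519, -0.202, 0.0261]
eef_rot: [-3.142, -0.0, -0.179]
force: [-0.2, -0.8, 0.4]
grip_width: 0.0138
```

Request:
arm_command(increments=[{"slide":[0,0,0],"yaw":0,"gripper":0.15},{"slide":[0,0,0],"yaw":0,"gripper":0.3},{"slide":[0,0,0],"yaw":0,"gripper":0.45},{"slide":[0,0,0],"yaw":0,"gripper":0.45},{"slide":[0,0,0],"yaw":0,"gripper":0.45}])

```text
time_s: 13.0
ee_pos: [0.5191, -0.202, 0.0261]
eef_rot: [-3.142, -0.0, -0.179]
force: [0.5, 0.3, 0.6]
grip_width: 0.0422
```

Request:
arm_command(increments=[{"slide":[0,0,0.01],"yaw":0,"gripper":0.45},{"slide":[0,0,0.04],"yaw":0,"gripper":0.45},{"slide":[0,0,0.09],"yaw":0,"gripper":0.45},{"slide":[0,0,0.14],"yaw":0,"gripper":0.45},{"slide":[-0.05,-0.03,0.16],"yaw":0,"gripper":0.45},{"slide":[-0.1,-0.06,0.17],"yaw":0,"gripper":0.45},{"slide":[-0.14,-0.1,0.17],"yaw":0,"gripper":0.45},{"slide":[-0.17,-0.15,0.17],"yaw":0,"gripper":0.45}])

```text
time_s: 14.0
ee_pos: [0.3476, -0.3529, 0.1975]
eef_rot: [3.14, -0.002, -0.179]
force: [0.9, 0.3, -0.5]
grip_width: 0.0421
```

Request:
arm_command(increments=[{"slide":[-0.03,-0.05,0],"yaw":0,"gripper":0.45},{"slide":[-0.06,-0.09,0],"yaw":0,"gripper":0.45},{"slide":[-0.06,-0.09,0],"yaw":0,"gripper":0.45}])

```text
time_s: 14.38
ee_pos: [0.2871, -0.4439, 0.1965]
eef_rot: [3.141, -0.0, -0.183]
force: [-0.3, 0.9, 1.3]
grip_width: 0.0424
```

```bash
python3 - <<'E'
from station import readout, imaging
from h import *
c=imaging.camera('side'); d=imaging.camera('top')
o=readout.get_obs(); print(o['time_s'],o['ee_pos'],o['force'])
b=c['color'][150:350,210:370,::-1]; e=d['color'][140:300,100:390,::-1]
cv2.imwrite('pics/end.png',np.hstack([cv2.resize(b,(320,400),interpolation=cv2.INTER_CUBIC),cv2.resize(e,(480,400))]))
E
```

```text
14.475 [ 0.28898785 -0.4418598   0.19641228] [ 0.04718567  0.05123453 -0.39928324]
```

View pics/end.png

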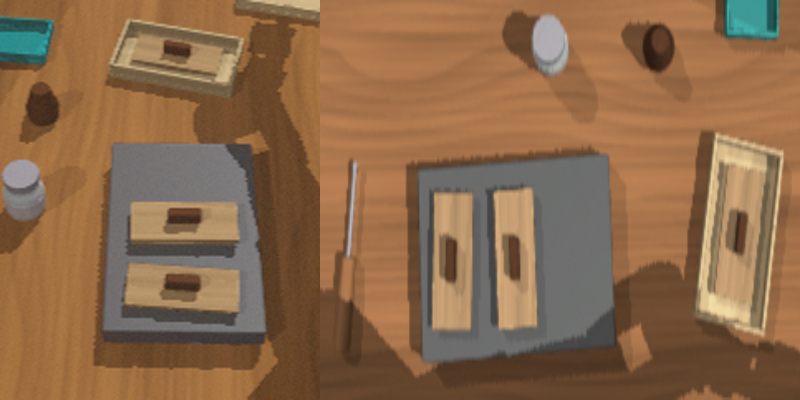

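The lid lies flat and centred in the tray at (738,232), grip up. The two other lids, the jar, the knob and the driver look unmoved.

```bash
python3 -c "
from station import job; print(job.hand_in())"
```

```text
the job is handed in; nothing more can be done
None
```

The rocking lid is now lying flat in the large plywood tray, grip up and let go, and I handed the job in at about 14.5 s. No verdict is reported.

- **Finding the lid:** I pressed the near end of the lid at y ≈ 0.055 m (berth 3). It gave way with almost no force and stopped hard at about 6 N, below the 20 N limit. The side camera showed its far end rise about 4 mm, and it fell back level when released. I did not press the other two lids, because this one clearly rocked.
- **Moving it:** I gripped the bar (13.6 mm between the fingers), lifted it, turned it to line up with the tray and lowered it slowly. I opened the fingers once the force reading showed it had reached the floor.
- **Last check:** the final pictures show the lid centred and flat in the tray. By eye, the other two lids, the jar, the screwdriver and the knob are where they were; I did not measure them. The arm is clear of everything, and no check failed or disagreed.

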